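# Dial open the studio's security chest

## Task

Open the security chest with its combination 20-23-16 (the dial has already been spun clear): turn the dial on clockwise to 20, then anticlockwise, passing 23 once and stopping on it the second time, then clockwise straight to 16. Then push the T-handle in against its spring, turn it a quarter clockwise and let it click back out in its home position, and swing the lid right up, nearly to its stop, so that it stands open by itself. Do not disturb the things beside the chest.

Things in the scene. Friction and masses are not known exactly. Their poses are not given: they have to be found in the camera images.
- chest: Charcoal steel security chest bolted to the bench, 240 mm deep (its x; the front faces -x, to the robot), 320 mm wide (its y), 130 mm tall shut: body 95 mm, lid 35 mm, hinged along the far (+x) top edge of the body. Origin: centre of its underside. Its lid carries the dial (upright axis at x -20, y +75 mm in its frame: left, seen from the robot) and the T-handle (x -20, y -75 mm).
- dial_knob (a point): On the axis of the combination dial's fluted round metal knob (47 mm in diameter, 36 mm tall), half-way up it: 30 mm above the lid's top. The knob stands on a black disc 90 mm across that turns with it, its top 18 mm below this point. The disc has 40 white marks, numbers 0 to 39 rising clockwise round it: long ones at each five, a double one at 0. The point's x axis points to the 0 mark.
- dial_index (a point): The dial's index: white bar on the lid just outside the dial's bright fixed ring, at its far side (the chest's +x from the dial's axis), 54 to 72 mm from the axis; this point is 56 mm from it. The number standing at it is the reading.
- dial (a joint): Dial angle, rad, over many turns, growing anticlockwise from above. Reading = angle x 40 / 6.283 modulo 40: anticlockwise raises it. Turns without end and stays as left (friction 0.05 to 0.2 N m). It drags two hidden wheels by pins with nearly a turn of slack each, as dial locks do, so directions and passes matter; one mark of error is forgiven. Starts at 26 to 35.
- handle_bar (a point): Centre of the T-handle's steel bar: level, 90 mm long, 15 mm wide, 18 mm tall, 43 mm above the lid's top while out. The point's x axis runs along the bar; locked, it points front to back (the chest's x). Its shaft, 22 mm in diameter, stands upright below it; the lid around is flat but for a 3 mm rosette 52 mm across.
- handle_push (a joint): How far the T-handle is pushed in, towards the lid, m: 0 out, 0.011 fully in, against a spring (about 7 N at first, 14 N fully in). With the combination not set it stops hard at about 0.002. It turns only while in by more than 0.0088; turned home and let go it springs out to 0.003 (the click) and cannot turn back.
- handle (a joint): Turn of the T-handle, rad, growing clockwise from above: 0 locked, 1.48 (a quarter turn) home, at its stop.
- lid (a joint): Opening angle of the lid, rad: 0 shut, 1.50 at its stop; 0.005 of play while locked. Once unlocked and let go, its strut lifts it by itself to somewhere between 0.25 and 0.6 in about 2 s; from there it must be pushed or pulled (2 to 6 N at the front edge) and stays where it is left.
- lid_front (a point): Middle of the lid's front lower edge (moves with the lid), 240 mm from the hinge line. Its x axis runs from front to hinge, its z out of the lid's top. The lid's underside is flat but for a steel locking bar under the handle.
- lid_hinge (a point): Middle of the lid's hinge line (fixed), on the far top edge of the chest's body, 95 mm above the bench; the hinge axis runs along the chest's y.
- thread_cone: Bystander: loose cone of thread, 80 mm across the foot, 140 mm tall. Origin: centre of its underside.
- pin_jar: Bystander: loose lidded glass jar, 72 mm across, 85 mm tall. Origin: centre of its underside.
- press_weight: Bystander: loose cloth-covered weight, 120 x 60 x 28 mm, with a small steel knob up to 52 mm. Origin: centre of its underside.

How it is judged:
On the way, in this order (a step that is already met when the one before it is completed fails the run):
1. the lock is open: the T-handle has been pushed in, turned a quarter clockwise and has clicked home (value of joint handle above 1.35 rad and value of joint handle_push below 0.006 m), for 0.2 s.
2. the lid is swung right up (value of joint lid above 1.3 rad), for 0.2 s.
At the end, for the whole second after the job is handed in: The lid stands open by itself at more than 1.3 rad (75 degrees), at rest; the T-handle is still turned home (more than 1.35 rad) and out of its pushed-in position (less than 6 mm in); the thread cone, jar and weight are within 30 mm of where they were (all of step 1 and value of joint lid above 1.3 rad and velocity of joint lid between -0.05 and 0.05 rad/s and not (distance of any of thread_cone, pin_jar, press_weight from where it was at the start of the episode above 0.03 m)); the robot touches nothing.
It fails at once if a thing beside the chest is shoved more than 30 mm (distance of any of thread_cone, pin_jar, press_weight from where it was at the start of the episode above 0.03 m).
It also fails if it takes over 72 s, if anything falls off the work surface, if the arm or the gripper's body presses on something with over 40 N, if the wrist force passes 120 N, or if a joint passes its speed limit or range.

## Robot

A 6-joint arm with a two-finger parallel gripper is mounted at the origin on the work surface. World frame = base frame: x ahead of the robot, y to its left, z up, the work surface at z = 0. Lengths are in m, angles in rad, forces in N, time in s.
With the tool pointing down it reaches from about 0.375 to 0.9 m from the base axis. Payload 3.1 kg.
Tool frame: the origin (TCP) lies midway between the tips of the shut fingers; the grasp point (between the pads) lies 19 mm behind it; x points along the fingers, y is the direction in which the jaws open and shut, and the axes are right-handed (so a half turn about x gives the same grasp; the last joint's range is limited). The gripper opens to 87 mm and grips with 3 to 60 N. Pads are 19 mm wide; open, the fingers measure 117 mm over their backs; the gripper's body (75 mm by 190 mm) begins 51 mm behind the grasp point.
Start: joints at [-1.393, 0.527, 1.433, -0, 1.181, -0.178], TCP at [0.218, -0.586, 0.183] pointing down, gripper open.
Joint ranges: [-3.08, 3.08], [-0.75, 2.2], [0.22, 2.44], [-1.43, 4.57], [0, 2.65], [-2.85, 2.85]. Speed limits (rad/s): [2.79, 2.79, 3.14, 3.14, 3.14, 3.14].

## Interface

Orientations are given as a unit quaternion [x, y, z, w].
In Python, from rig import manip gives the robot as it stands.
- The arm moves only by the shell command python3 -m jog 'ROWS' [FORCE]. ROWS is text: rows parted by semicolons, each of 5 numbers parted by spaces: the shift along the world's x, y, z in m, then the turn about the world's z in rad, then the finger opening in m, from 0 to 0.087. In form: dx dy dz spin grip; .... A call has 1 to 20 rows; each row shifts and turns the commanded pose from where the row before left it; what a row does not reach is not made up. A row lasts 1/8 s, in which the tool goes at most 62.5 mm and 10.7 degrees, less where a joint would pass 70% of its speed; a pose out of reach is approached as far as the arm can. A call is refused whole if a number of a shift passes 0.0625 or a number of a turn 0.188, either way. A call with a gripper value outside its range is refused whole. The fingers move at their own pace and stop on an object; FORCE is the grip in N (left out, the last holds). Time passes only in rows, so rows that do not move let the fingers close. It gives the time, the measured TCP pose, the force and the opening at its end, in the units of the state.
- manip.get_state(): the state, without advancing time (a new reading comes with each control period).
- manip.camera(name): name is "side" or "top" or "wrist"; returns (picture, depth): 384x512x3 uint8, red, green, blue; 384x512 float32, m along the optical axis (not along the pixel's ray), 0 where there is no reading.
- manip.camera_info(name): a dict with "mtx" (3x3 intrinsics, pixels), "k1" (the pictures are not rectified: a ray, as slopes to the right and down, at radius r is drawn at 1 + k1 r^2 times it, then the intrinsics apply), "rvec" (rotation vector, rad) and "tvec" (3), from world to camera coordinates, as OpenCV has them. Camera axes: x right, y down, z forward; pixel columns grow to the right and rows downward; lengths in m; the calibration is good to about 2 mm. A picture is of the moment at which its call begins: read the wrist's pose just before it. camera_info takes no time and is no camera call; for the wrist camera it gives the pose at the moment of the call.
- manip.job_done(): hands the job in, once; it reports no verdict.
The state is a dict: "clock": time; "joints": joint angles; "qd": joint speeds; "effort": joint torques, N m; "ee_pos": TCP position; "ee_rot": TCP orientation; "contact_force": force on the tool from outside, world axes, zero at the start; "moment": the same for the moment, N m; "opening": opening from 0.0 (shut) to 1.0 (fully open).
Only numpy, scipy, OpenCV 4.12 (cv2) and the standard library are available. Lean on these libraries where they do the work, as an engineer would, in place of code of your own. Each camera call takes 0.05 s, during which the arm holds its last target.

## Working session

There is one attempt and no reset: what is moved stays moved. The work goes in short steps, Python scripts to look and compute and a shell command to move; the robot and the scene stay as the last step left them, time stands still between calls to the robot, and variables do not carry over. Pictures are saved under pics/ and viewed, and the job is handed in when it is done.

```bash
ls; mkdir -p pics; cat > h.py <<'E'
import numpy as np,cv2
from rig import manip
def px2w(info,u,v,d=None,z=None):
    K=np.array(info["mtx"]);k1=info["k1"]
    xd=(u-K[0,2])/K[0,0];yd=(v-K[1,2])/K[1,1]
    x,y=xd,yd
    for _ in range(20):
        s=1+k1*(x*x+y*y);x,y=xd/s,yd/s
    R,_=cv2.Rodrigues(np.array(info["rvec"],float));t=np.array(info["tvec"],float).ravel()
    c=-R.T@t; r=R.T@np.array([x,y,1.])
    if z is not None: d=(z-c[2])/r[2]
    return c+d*r
def w2px(info,P):
    K=np.array(info["mtx"]);R,_=cv2.Rodrigues(np.array(info["rvec"],float));p=R@np.array(P)+np.array(info["tvec"]).ravel()
    x,y=p[0]/p[2],p[1]/p[2];s=1+info["k1"]*(x*x+y*y)
    return K[0,0]*x*s+K[0,2],K[1,1]*y*s+K[1,2]
def shot(cam,name):
    i=manip.camera_info(cam);p,d=manip.camera(cam)
    cv2.imwrite(f"pics/{name}.png",p[:,:,::-1]);np.savez(f"pics/{name}.npz",p=p,d=d,**{k:np.array(v) for k,v in i.items()})
    return i,p,d
def load(name):
    z=np.load(f"pics/{name}.npz");i={k:z[k] for k in("mtx","k1","rvec","tvec")};i["k1"]=float(i["k1"]);return i,z["p"],z["d"]
def crop(name,u0,v0,u1,v1,s,out):
    i,p,d=load(name);c=cv2.resize(p[v0:v1,u0:u1],None,fx=s,fy=s,interpolation=cv2.INTER_CUBIC);cv2.imwrite(f"pics/{out}.png",c[:,:,::-1])
E
python3 - <<'E'
from h import *
print(manip.get_state())
for c in("top","side"):
    i,p,d=shot(c,c+"0");R,_=cv2.Rodrigues(i["rvec"]);print(c,-R.T@i["tvec"],i["mtx"],i["k1"])
E
```

```text
pics
{'clock': 0.0, 'joints': array([-1.39247420e+00,  5.28479558e-01,  1.43386448e+00, -5.52463343e-05,
        1.18138605e+00, -1.78470942e-01]), 'qd': array([-9.05252007e-04, -4.33604060e-05, -1.34980348e-03,  6.76252896e-04,
       -1.61102013e-04, -1.78350018e-04]), 'effort': array([-1.56254064e-03, -4.40045893e+01, -1.76594263e+01,  6.32328959e-02,
        5.84462739e-02, -1.64311864e-04]), 'ee_pos': array([ 0.21817869, -0.58483159,  0.18217552]), 'ee_rot': array([-0.69586492, -0.1262403 ,  0.69590093, -0.12472891]), 'contact_force': array([ 0.39318686,  0.62021566, -0.14741501]), 'moment': array([0.00325613, 0.00522643, 0.00087883]), 'opening': 0.9978898041148574}
top [ 0.45715753 -0.00298442  1.23244178] [[417.11771997   0.         247.01310821]
 [  0.         417.11771997 188.33650359]
 [  0.           0.           1.        ]] -0.13027561261672377
side [0.35418159 0.79923125 0.84458951] [[351.8616722    0.         258.56357589]
 [  0.         351.8616722  196.71475696]
 [  0.           0.           1.        ]] -0.09969689453256919
```

View pics/top0.png

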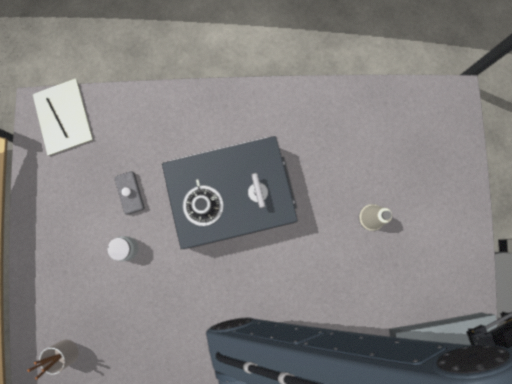

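View pics/side0.png

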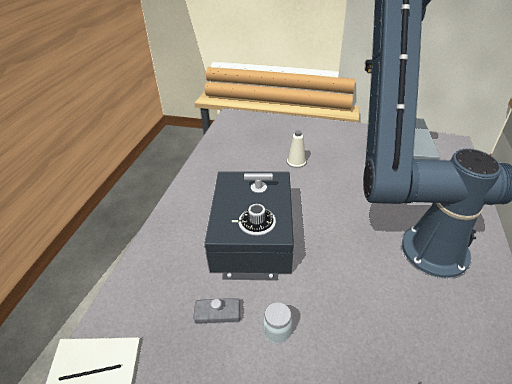

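The top view shows the chest at (230,192), rotated slightly. The dial is at (202,205), the handle at (258,192), the weight at (129,193), the jar at (121,249) and the cone at (375,217).

```bash
python3 - <<'E'
from h import *
crop("top0",155,130,305,255,5,"c0")
i,p,d=load("top0")
# lid top by depth
H,W=d.shape
pts=[];uv=[]
for v in range(120,265):
  for u in range(150,310):
    if d[v,u]>0:
      P=px2w(i,u,v,d=d[v,u])
      if .118<P[2]<.137: pts.append(P[:2]);uv.append((u,v))
pts=np.array(pts,np.float32);print(len(pts))
r=cv2.minAreaRect(pts);print(r,cv2.boxPoints(r))
E
```

```text
9437
((0.5751485824584961, 0.0543619841337204), (0.24209927022457123, 0.31889116764068604), 12.130877494812012) [[ 0.42329523  0.18480915]
 [ 0.49030873 -0.12696123]
 [ 0.7270019  -0.07608518]
 [ 0.6599884   0.2356852 ]]
```

View pics/c0.png

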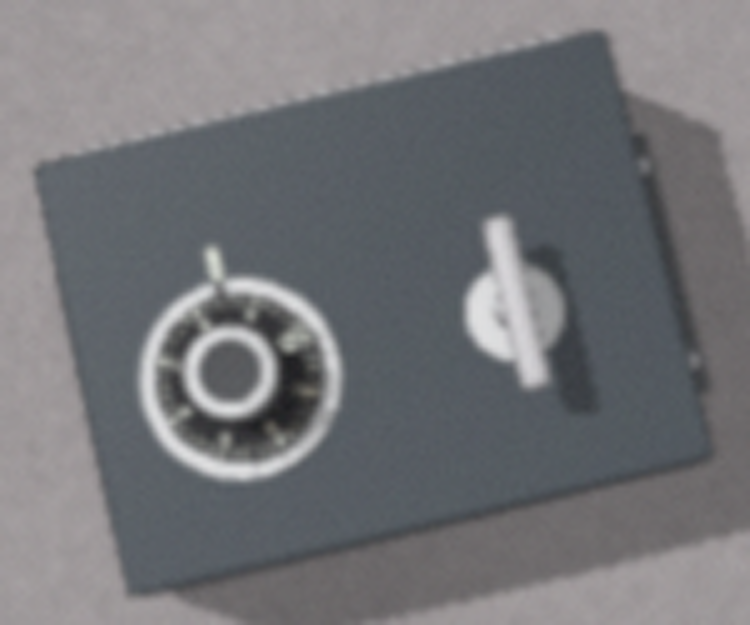

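```bash
python3 - <<'E'
from h import *
from scipy.spatial.transform import Rotation as Ro
i,p,d=load("top0")
P=lambda u,v,z:px2w(i,u,v,z=z).round(4)
print("knob",P(155+231/5,130+371/5,.178),"disc",P(155+241/5,130+378/5,.14),"bar",P(155+517/5,130+302/5,.178),"idx",P(155+213/5,130+262/5,.13))
print("ends",P(155+497/5,130+217/5,.182),P(155+536/5,130+387/5,.182))
print("cone",P(384,215,.14),"jar",P(120.5,249,.085),"weight",P(129,193,.028))
print(Ro.from_quat(manip.get_state()["ee_rot"]).as_matrix().round(3))
E
```

```text
knob [0.5393 0.1211 0.178 ] disc [0.5385 0.1203 0.14  ] bar [ 0.5708 -0.0251  0.178 ] idx [0.6017 0.1356 0.13  ]
ends [ 0.6141 -0.0161  0.182 ] [ 0.527  -0.0334  0.182 ]
cone [ 0.5005 -0.357   0.14  ] jar [0.4274 0.3593 0.085 ] weight [0.5892 0.352  0.028 ]
[[-0.     0.349 -0.937]
 [ 0.002 -0.937 -0.349]
 [-1.    -0.002 -0.   ]]
```

```bash
python3 -m jog '0 0 0.05 0 0.087;0 0 0.05 0 0.087;0.024 0.054 0 0.057 0.087;0.024 0.054 0 0.057 0.087;0.024 0.054 0 0.057 0.087;0.024 0.054 0 0.057 0.087;0.024 0.054 0 0.057 0.087;0.024 0.054 0 0.057 0.087;0.024 0.054 0 0.057 0.087;0.024 0.054 0 0.057 0.087;0.024 0.054 0 0.057 0.087;0.024 0.054 0 0.057 0.087;0.024 0.054 0 0.057 0.087;0.024 0.054 0 0.057 0.087;0.024 0.054 0 0.057 0.087;0 0 0 0 0.087;0 0 0 0 0.087'
python3 - <<'E'
from h import *
i,p,d=shot("wrist","w1");s=manip.get_state();print(s["clock"],s["ee_pos"],s["joints"])
print(w2px(i,[.5395,.122,.178]))
E
```

```text
clock: 2.22
ee_pos: [0.5295, 0.1163, 0.2825]
ee_rot: [-0.602, -0.369, 0.604, -0.369]
contact_force: [0.1, -0.2, -0.1]
opening: 1.001
2.275 [0.5295319  0.11559082 0.28268803] [ 9.06342970e-03  3.09890608e-01  1.50857641e+00 -6.37542046e-04
  1.32466812e+00  4.82962758e-01]
(np.float64(262.7560775233395), np.float64(173.23555292104294))
```

View pics/w1.png

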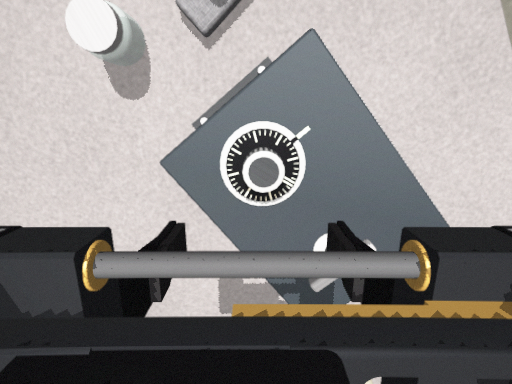

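The knob sits at (263,172), against a predicted (262.8,173.2). I'll rectify the disc plane to read the dial.

```bash
cat >> h.py <<'E'
YAW=np.radians(12.13)
def rect(name,c,out,z=.142,half=.08,n=600,yaw=YAW):
    # chest-aligned ortho view: up=chest +x, left=chest +y
    i,p,d=load(name)
    g=np.linspace(half,-half,n);X,Y=np.meshgrid(g,g,indexing='ij')
    W=np.stack([c[0]+X*np.cos(yaw)-Y*np.sin(yaw),c[1]+X*np.sin(yaw)+Y*np.cos(yaw),np.full_like(X,z)],-1).reshape(-1,3)
    R,_=cv2.Rodrigues(i["rvec"]);q=W@R.T+i["tvec"].ravel();x=q[:,0]/q[:,2];y=q[:,1]/q[:,2];s=1+i["k1"]*(x*x+y*y);K=i["mtx"]
    m1=(K[0,0]*x*s+K[0,2]).reshape(n,n).astype(np.float32);m2=(K[1,1]*y*s+K[1,2]).reshape(n,n).astype(np.float32)
    o=cv2.remap(p,m1,m2,cv2.INTER_CUBIC);cv2.imwrite(f"pics/{out}.png",o[:,:,::-1]);return o
E
python3 - <<'E'
from h import *
rect("w1",(.5395,.122),"r1")
E
```

```text
(no output)
```

View pics/r1.png

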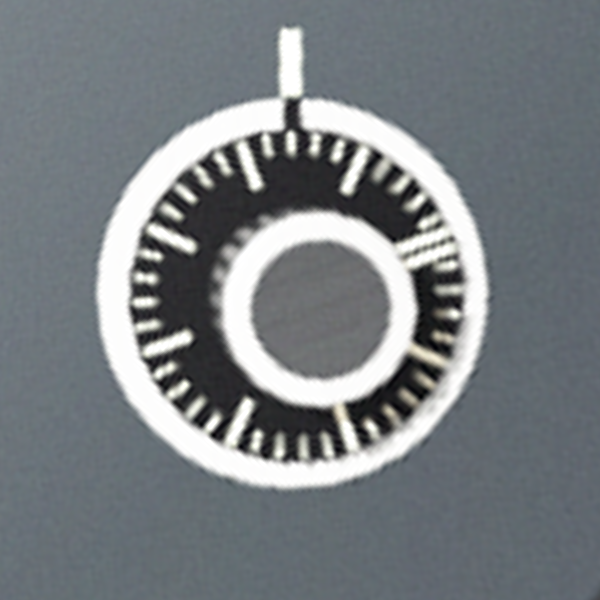

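```bash
cat >> h.py <<'E'
def reading(name,c,z=.142,yaw=YAW):
    o=rect(name,c,name+"_r",z,yaw=yaw)
    g=cv2.cvtColor(o,cv2.COLOR_RGB2GRAY).astype(float);n=600;s=.16/599
    th=np.radians(np.arange(0,360,.25))  # clockwise from up
    ra=np.arange(.0395,.0425,.0003);
    samp=lambda r:cv2.remap(g.astype(np.float32),(299.5+np.outer(np.sin(th),r)/s).astype(np.float32),(299.5-np.outer(np.cos(th),r)/s).astype(np.float32),cv2.INTER_LINEAR).mean(1)
    out=samp(ra);inn=samp(np.arange(.0335,.0355,.0003))
    f=lambda a:(a-a.mean())
    out=f(out);ph=np.angle((out*np.exp(1j*40*th)).sum())/40
    # marks lie at angle phi+9deg*k: phase
    off=np.degrees(ph)%9
    e5=(f(inn)*np.exp(1j*8*th)).sum();off5=np.degrees(np.angle(e5))/8%45
    return off,off5,abs((out*np.exp(1j*40*th)).sum())/abs(out).sum()
E
python3 - <<'E'
from h import *
for c in((.5395,.122),(.5400,.123),(.541,.123),(.5395,.123)):
    print(c,reading("w1",c))
o=rect("w1",(.5395,.122),"r1k",z=.178,half=.04)
E
```

```text
(0.5395, 0.122) (np.float64(6.817798096986923), np.float64(24.53084133805968), np.float64(0.4608158921986373))
(0.54, 0.123) (np.float64(6.708673867007956), np.float64(24.6763932359781), np.float64(0.6649003522568151))
(0.541, 0.123) (np.float64(6.589407309963559), np.float64(24.881386074131246), np.float64(0.6349187068607354))
(0.5395, 0.123) (np.float64(6.784187174515456), np.float64(24.587828834223615), np.float64(0.5689044884727764))
```

View pics/r1k.png

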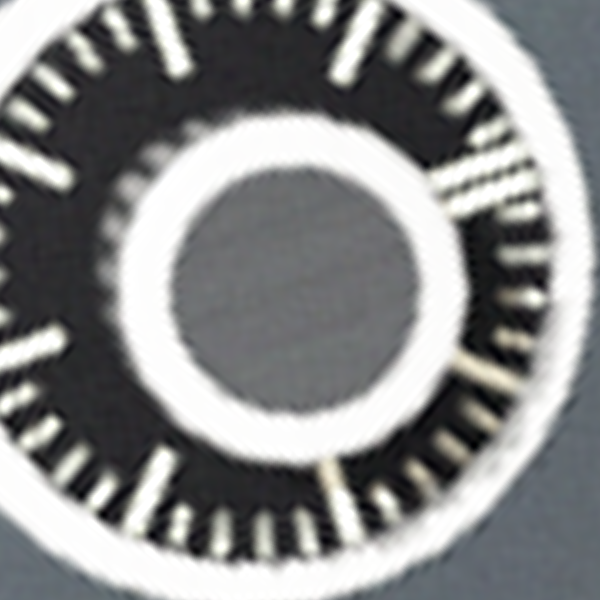

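```bash
python3 -m jog '0.0105 0.007 -0.034 0 0.087;0 0 -0.04 0 0.087;0 0 -0.03 0 0.087;0 0 -0.03 0 0.087;0 0 0 0 0.087;0 0 0 0 0.04;0 0 0 0 0.04;0 0 0 0 0.04;0 0 0 0 0.04;0 0 0 0 0.04' 40
python3 - <<'E'
from h import *
s=manip.get_state();print(s["clock"],s["ee_pos"],s["joints"],s["contact_force"],s["moment"],s["opening"]*.087)
shot("wrist","w2");shot("top","t2");crop("t2",140,120,320,260,4,"t2c")
E
```

```text
clock: 3.52
ee_pos: [0.5409, 0.1235, 0.1493]
ee_rot: [0.603, 0.369, -0.603, 0.369]
contact_force: [0.9, 0.3, -0.1]
opening: 0.525
3.525 [0.54087194 0.12349078 0.1493493 ] [ 2.30546525e-02  4.76498293e-01  1.64604859e+00 -3.59034303e-05
  1.01872483e+00  4.95806752e-01] [ 0.91743763  0.29089871 -0.07401914] [-0.05585645 -0.09434256  0.04277567] 0.045689975835996204
```

View pics/w2.png

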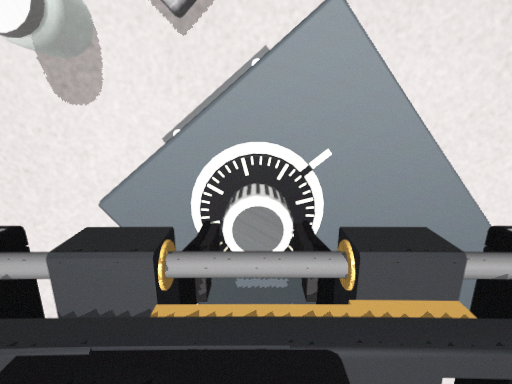

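```bash
python3 -m jog '0 0 0 -0.1 0.04;0 0 0 -0.17 0.04;0 0 0 -0.17 0.04;0 0 0 -0.17 0.04;0 0 0 -0.17 0.04;0 0 0 -0.17 0.04;0 0 0 -0.17 0.04;0 0 0 -0.17 0.04;0 0 0 -0.17 0.04;0 0 0 -0.17 0.04;0 0 0 -0.17 0.04;0 0 0 -0.125 0.04;0 0 0 0 0.04;0 0 0 0 0.04;0 0 0 0 0.04'
python3 - <<'E'
from h import *
s=manip.get_state();print(s["clock"],s["ee_pos"],s["joints"][0]-s["joints"][5],s["contact_force"],s["moment"],s["opening"]*.087)
shot("wrist","w3");rect("w3",(.5408,.1233),"r3")
E
```

```text
clock: 5.5
ee_pos: [0.5408, 0.1234, 0.1491]
ee_rot: [-0.648, 0.284, 0.648, 0.284]
contact_force: [0.1, -0.4, -0.6]
opening: 0.461
5.5 [0.54080323 0.12341897 0.1491236 ] -2.396987933875424 [ 0.12785456 -0.41025713 -0.62006938] [0.06499045 0.03234805 0.00419222] 0.04011935008045908
```

View pics/r3.png

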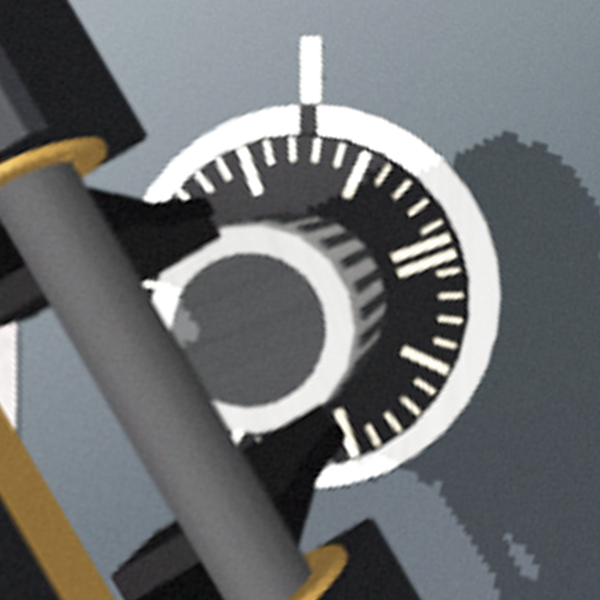

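View pics/w3.png

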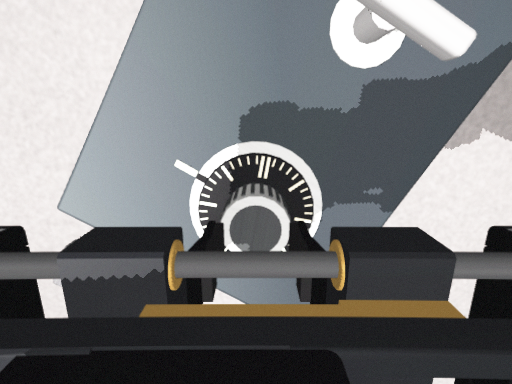

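```bash
python3 - <<'E'
from h import *
i,p,d=load("w3")
c=np.array([.5408,.1234]);psi=-2.397;y=np.array([np.cos(psi),np.sin(psi)])
for z in(.149,.168,.178):
  for k in(0,.02,-.02,.0235,-.0235): print(z,k,np.round(w2px(i,[*(c+k*y),z]),1))
for (u,v) in((258,228),(228,228),(212,235),(300,235),(213,228),(255,190),(290,228)):
  print(u,v,d[v,u],px2w(i,u,v,d=d[v,u]).round(4))
crop("w3",160,130,360,290,4,"w3c")
E
```

```text
0.149 0 [255.  214.1]
0.149 0.02 [281.6 214.1]
0.149 -0.02 [228.4 214.1]
0.149 0.0235 [286.2 214.1]
0.149 -0.0235 [223.7 214.1]
0.168 0 [254.9 223.5]
0.168 0.02 [284.  223.5]
0.168 -0.02 [225.8 223.5]
0.168 0.0235 [289.  223.5]
0.168 -0.0235 [220.7 223.5]
0.178 0 [254.8 229.2]
0.178 0.02 [285.4 229.2]
0.178 -0.02 [224.2 229.2]
0.178 0.0235 [290.8 229.2]
0.178 -0.0235 [218.9 229.2]
258 228 0.18459244 [0.5403 0.1209 0.1795]
228 228 0.18526544 [0.5544 0.1343 0.1788]
212 235 0.1556551 [0.564  0.1325 0.2074]
300 235 0.15578862 [0.5286 0.1    0.2073]
213 228 0.16289201 [0.565  0.1323 0.1997]
255 190 0.19444059 [0.556  0.1067 0.1633]
290 228 0.17014033 [0.5301 0.104  0.1929]
```

View pics/w3c.png

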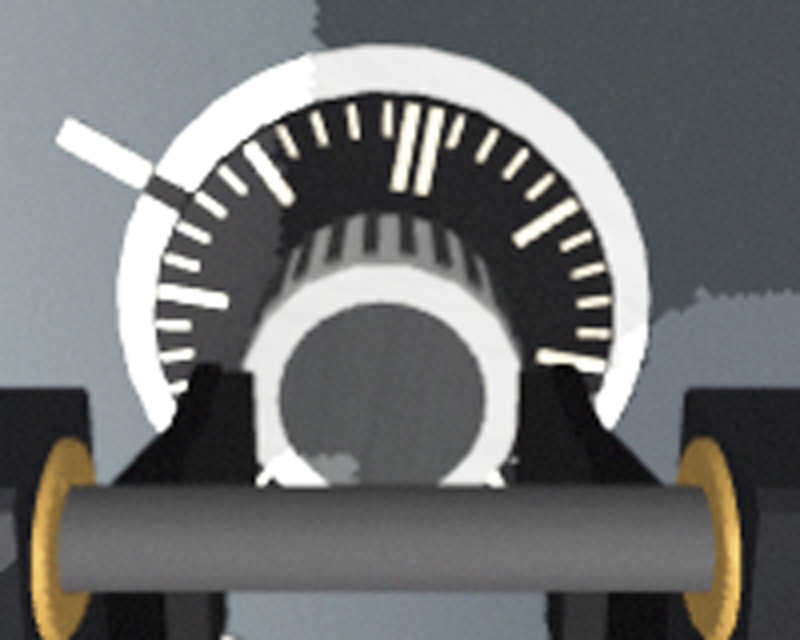

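```bash
python3 -m jog '0 0 0 0 0.0;0 0 0 0 0.0;0 0 0 0 0.0' 40;python3 -m jog '0 0 0 0 0.0;0 0 0 0 0.0' 40
python3 - <<'E'
from h import *
s=manip.get_state();print(s["clock"],s["ee_pos"],s["joints"][0]-s["joints"][5],s["contact_force"],s["moment"],s["opening"]*.087)
shot("wrist","w4");crop("w4",160,130,360,290,4,"w4c")
E
```

```text
clock: 5.92
ee_pos: [0.5408, 0.1234, 0.1492]
ee_rot: [0.648, -0.284, -0.647, -0.284]
contact_force: [0.1, -1.0, 1.5]
opening: 0.201
clock: 6.18
ee_pos: [0.5408, 0.1234, 0.1491]
ee_rot: [-0.647, 0.284, 0.648, 0.284]
contact_force: [-0.6, 0.2, 1.2]
opening: 0.033
6.175 [0.54078772 0.12341028 0.1491241 ] -2.397911896204053 [-0.58879127  0.1873619   1.19053386] [0.07275521 0.05158001 0.02044552] 0.002896615277709161
```

View pics/w4c.png

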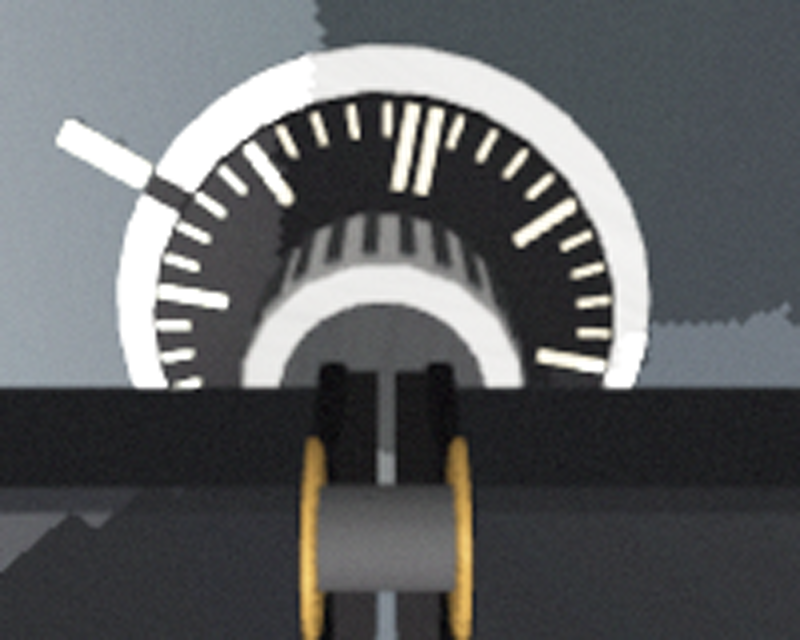

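```bash
python3 - <<'E'
from h import *
i,p,d=load("w4")
for (u,v) in((244,223),(244,230),(271,223),(270,235),(250,224),(265,224),(240,215)): print(u,v,d[v,u],px2w(i,u,v,d=d[v,u]).round(4))
shot("side","s4");crop("s4",190,130,330,250,5,"s4c")
i=load("s4")[0];print(w2px(i,[.5408,.1234,.149]),w2px(i,[.5408,.1234,.178]),w2px(i,[.5408,.1234,.2]))
E
```

```text
244 223 0.1686669 [0.5525 0.12   0.1935]
244 230 0.15912138 [0.5521 0.1199 0.2035]
271 223 0.16882902 [0.5407 0.1092 0.1934]
270 235 0.15278919 [0.5416 0.1103 0.2101]
250 224 0.17238954 [0.5487 0.1191 0.1902]
265 224 0.17161421 [0.5422 0.1127 0.1909]
240 215 0.18309592 [0.5546 0.1224 0.1786]
(np.float64(257.16293266640497), np.float64(216.4730680999226)) (np.float64(256.9326684794872), np.float64(208.97722001769708)) (np.float64(256.75183098551713), np.float64(203.08621127262106))
```

View pics/s4c.png

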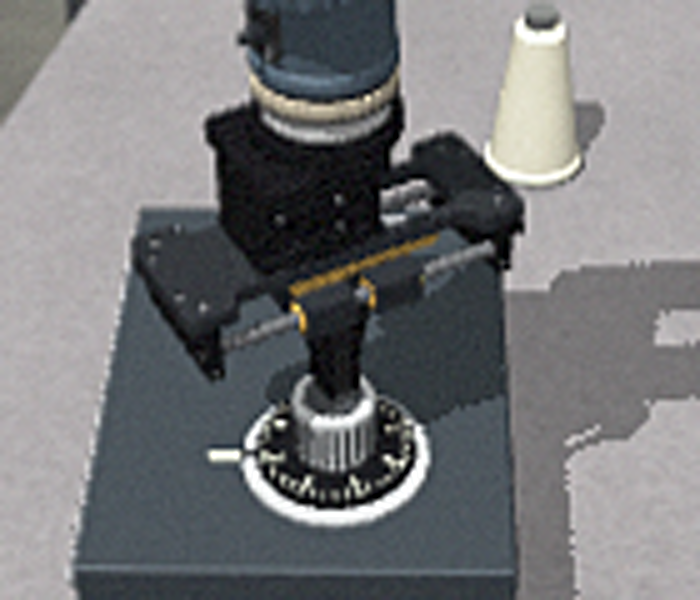

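```bash
python3 - <<'E'
from h import *
i,p,d=load("w4")
for u in (246,250,272):
  for v in range(214,240,2): print(u,v,d[v,u].round(4),px2w(i,u,v,d=d[v,u]).round(4))
i,p,d=load("w1");
print([ (v,d[v,175].round(4),px2w(i,175,v,d=d[v,175]).round(3)) for v in range(215,300,6)])
i,p,d=load("w3")
print([ (v,px2w(i,212,v,d=d[v,212]).round(3)) for v in range(215,250,3)])
E
```

```text
246 214 0.1816 [0.5525 0.1189 0.1799]
246 216 0.1824 [0.5515 0.12   0.1795]
246 218 0.1831 [0.5505 0.1211 0.1792]
246 220 0.1828 [0.5498 0.122  0.1798]
246 222 0.1713 [0.5515 0.1195 0.1909]
246 224 0.1674 [0.5516 0.1192 0.1949]
246 226 0.1642 [0.5515 0.119  0.1982]
246 228 0.1618 [0.5513 0.1191 0.2007]
246 230 0.1603 [0.551  0.1195 0.2024]
246 232 0.1604 [0.5502 0.1203 0.2026]
246 234 0.1577 [0.5502 0.1202 0.2054]
246 236 0.1549 [0.5501 0.1201 0.2083]
246 238 0.1533 [0.5498 0.1203 0.21  ]
250 214 0.1822 [0.5505 0.1174 0.1793]
250 216 0.1825 [0.5496 0.1184 0.1793]
250 218 0.1816 [0.549  0.119  0.1805]
250 220 0.1843 [0.5475 0.1207 0.1784]
250 222 0.1825 [0.5471 0.1211 0.1804]
250 224 0.1724 [0.5487 0.1191 0.1902]
250 226 0.1689 [0.5487 0.1189 0.1938]
250 228 0.1659 [0.5487 0.1188 0.1969]
250 230 0.162 [0.5489 0.1185 0.2008]
250 232 0.1599 [0.5487 0.1186 0.2031]
250 234 0.157 [0.5487 0.1185 0.206 ]
250 236 0.1556 [0.5483 0.1189 0.2076]
250 238 0.1528 [0.5484 0.1187 0.2105]
272 214 0.1816 [0.5403 0.1077 0.1799]
272 216 0.1821 [0.5393 0.1087 0.1797]
272 218 0.1814 [0.5387 0.1095 0.1808]

[... 990 characters left out ...]
0.152, 0.41 ])), (281, np.float32(0.5496), array([ 0.281, -0.024,  0.001])), (287, np.float32(0.554), array([ 0.274, -0.036,  0.   ])), (293, np.float32(0.5565), array([ 0.268, -0.047,  0.001])), (299, np.float32(0.5623), array([ 0.26 , -0.059, -0.001]))]
[(215, array([0.563, 0.148, 0.143])), (218, array([0.562, 0.15 , 0.143])), (221, array([0.567, 0.134, 0.189])), (224, array([0.566, 0.133, 0.195])), (227, array([0.566, 0.133, 0.199])), (230, array([0.565, 0.132, 0.203])), (233, array([0.564, 0.133, 0.204])), (236, array([0.564, 0.133, 0.208])), (239, array([0.563, 0.132, 0.212])), (242, array([0.563, 0.132, 0.215])), (245, array([0.562, 0.132, 0.219])), (248, array([0.562, 0.131, 0.223]))]
```

```bash
python3 - <<'E'
from h import *
for n,q in(("w1",.2827),("w4",.1491)):
  i,p,d=load(n)
  for u in (20,60,100,130,160,200,256,300,350,400,450,490):
    print(n,u,[(v,(px2w(i,u,v,d=d[v,u])[2]-q).round(3)) for v in range(222,380,12) if 0<d[v,u]<.3])
E
```

```text
w1 20 [(234, np.float64(0.12)), (246, np.float64(0.129)), (258, np.float64(0.133)), (270, np.float64(0.133)), (282, np.float64(0.133)), (294, np.float64(0.134)), (306, np.float64(0.134)), (318, np.float64(0.133)), (330, np.float64(0.146)), (342, np.float64(0.151)), (354, np.float64(0.152)), (366, np.float64(0.155)), (378, np.float64(0.158))]
w1 60 [(234, np.float64(0.121)), (246, np.float64(0.129)), (258, np.float64(0.133)), (270, np.float64(0.134)), (282, np.float64(0.133)), (294, np.float64(0.133)), (306, np.float64(0.134)), (318, np.float64(0.142)), (330, np.float64(0.147)), (342, np.float64(0.151)), (354, np.float64(0.153)), (366, np.float64(0.155)), (378, np.float64(0.159))]
w1 100 [(234, np.float64(0.119)), (246, np.float64(0.122)), (258, np.float64(0.126)), (270, np.float64(0.127)), (282, np.float64(0.125)), (294, np.float64(0.125)), (306, np.float64(0.126)), (318, np.float64(0.143)), (330, np.float64(0.148)), (342, np.float64(0.15)), (354, np.float64(0.152)), (366, np.float64(0.156)), (378, np.float64(0.158))]
w1 130 [(258, np.float64(0.126)), (270, np.float64(0.127)), (282, 
[... 5576 characters left out ...]
4(0.125)), (270, np.float64(0.128)), (318, np.float64(0.144)), (330, np.float64(0.146)), (342, np.float64(0.151)), (354, np.float64(0.153)), (366, np.float64(0.152))]
w4 450 [(258, np.float64(0.126)), (270, np.float64(0.127)), (318, np.float64(0.143)), (330, np.float64(0.147)), (342, np.float64(0.15)), (354, np.float64(0.152)), (366, np.float64(0.153))]
w4 490 [(234, np.float64(0.113)), (246, np.float64(0.114)), (258, np.float64(0.126)), (270, np.float64(0.128)), (282, np.float64(0.116)), (294, np.float64(0.117)), (306, np.float64(0.118)), (318, np.float64(0.118)), (330, np.float64(0.147)), (342, np.float64(0.15)), (354, np.float64(0.152)), (366, np.float64(0.152)), (378, np.float64(0.153))]
```

View pics/w4.png

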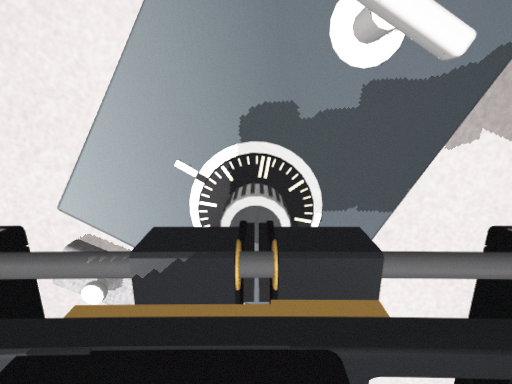

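The fingers closed in free air above the knob. The depth images put the real fingertips about 39 mm short of the reported TCP, and the dial has not moved (still 32.3). I'll open, spin back and descend 35 mm further.

```bash
python3 -m jog '0 0 0 0.1 0.087;0 0 0 0.17 0.087;0 0 0 0.17 0.087;0 0 0 0.17 0.087;0 0 0 0.17 0.087;0 0 0 0.17 0.087;0 0 0 0.17 0.087;0 0 0 0.17 0.087;0 0 0 0.17 0.087;0 0 0 0.17 0.087;0 0 0 0.17 0.087;0 0 0 0.125 0.087;0 0 0 0 0.087'
python3 -m jog '0 0 -0.012 0 0.087;0 0 -0.012 0 0.087;0 0 -0.011 0 0.087;0 0 0 0 0.087'
python3 - <<'E'
from h import *
s=manip.get_state();print(s["clock"],s["ee_pos"],s["joints"][0]-s["joints"][5],s["contact_force"],s["moment"],s["opening"]*.087)
i,p,d=shot("wrist","w5");crop("w5",100,130,400,290,2.5,"w5c")
print([ (v,px2w(i,178,v,d=d[v,178])[2].round(3)) for v in range(205,250,3)])
E
```

```text
clock: 7.9
ee_pos: [0.5408, 0.1234, 0.1491]
ee_rot: [-0.603, -0.368, 0.604, -0.368]
contact_force: [-1.1, -0.6, -0.7]
opening: 1.0
clock: 8.4
ee_pos: [0.5397, 0.1234, 0.1126]
ee_rot: [-0.602, -0.369, 0.604, -0.368]
contact_force: [-0.3, -0.4, -0.9]
opening: 1.002
8.4 [0.53968529 0.12336161 0.11264046] -0.4732849934804481 [-0.25884491 -0.40981604 -0.89094158] [-0.03195725 -0.0255619   0.04541556] 0.0872040912258229
[(205, np.float64(0.133)), (208, np.float64(0.131)), (211, np.float64(0.132)), (214, np.float64(0.132)), (217, np.float64(0.132)), (220, np.float64(0.132)), (223, np.float64(0.154)), (226, np.float64(0.157)), (229, np.float64(0.162)), (232, np.float64(0.166)), (235, np.float64(0.166)), (238, np.float64(0.168)), (241, np.float64(0.167)), (244, np.float64(0.169)), (247, np.float64(0.168))]
```

View pics/w5c.png

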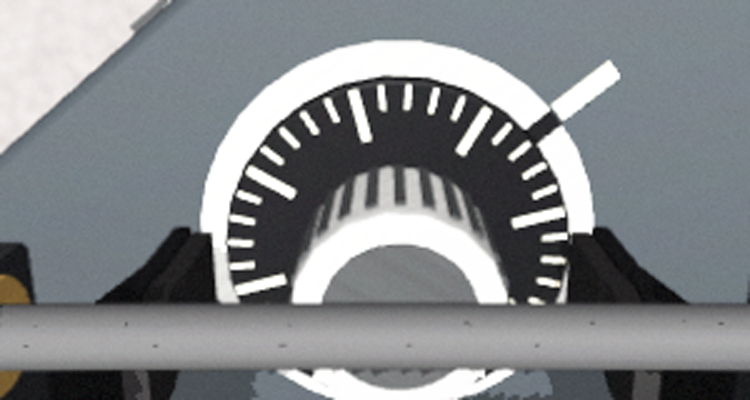

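```bash
python3 -m jog '0 0 0 0 0;0 0 0 0 0;0 0 0 0 0;0 0 0 0 0;0 0 0 0 0;0 0 0 0 0' 50
python3 - <<'E'
from h import *
s=manip.get_state();print(s["clock"],s["ee_pos"],s["joints"][0]-s["joints"][5],s["contact_force"],s["moment"],s["opening"]*.087)
i,p,d=shot("wrist","w6");rect("w6",(.5408,.1233),"r6")
E
```

```text
clock: 9.2
ee_pos: [0.5416, 0.1231, 0.1143]
ee_rot: [0.604, 0.369, -0.603, 0.369]
contact_force: [2.3, -0.9, 0.4]
opening: 0.529
9.2 [0.54161867 0.12307532 0.1143017 ] -0.4733554812159163 [ 2.26971053 -0.88650571  0.40651293] [-0.17240718 -0.19054481  0.05147045] 0.0460576078753895
```

View pics/r6.png

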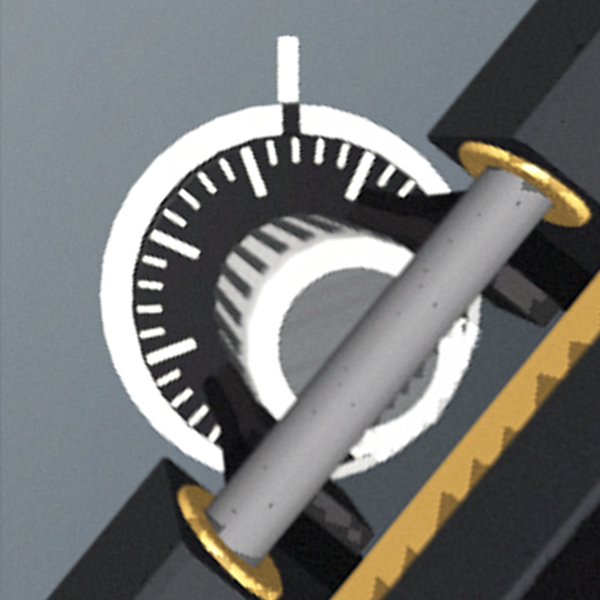

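```bash
python3 -m jog '0 0 0 -0.1 0;0 0 0 -0.17 0;0 0 0 -0.17 0;0 0 0 -0.17 0;0 0 0 -0.17 0;0 0 0 -0.17 0;0 0 0 -0.17 0;0 0 0 -0.17 0;0 0 0 -0.17 0;0 0 0 -0.17 0;0 0 0 -0.17 0;0 0 0 -0.11 0;0 0 0 0 0;0 0 0 0 0'
python3 - <<'E'
from h import *
s=manip.get_state();print(s["clock"],s["ee_pos"],s["joints"][0]-s["joints"][5],s["contact_force"],s["moment"],s["opening"]*.087)
i,p,d=shot("wrist","w7");rect("w7",(.5408,.1233),"r7")
E
```

```text
clock: 11.0
ee_pos: [0.5414, 0.1235, 0.1143]
ee_rot: [0.65, -0.279, -0.65, -0.279]
contact_force: [3.9, 1.1, -0.2]
opening: 0.532
11.0 [0.54138288 0.12346748 0.11427184] -2.3810851105080957 [ 3.87740234  1.12135838 -0.17085612] [-0.3933822   0.07741661  0.16264958] 0.04625520395456373
```

View pics/r7.png

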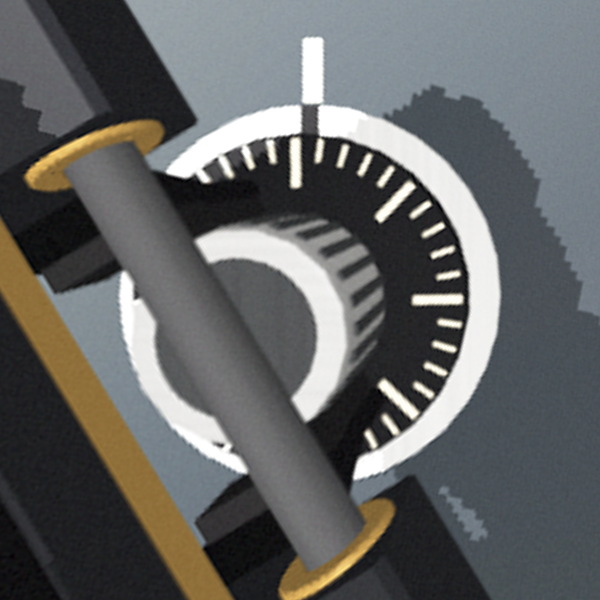

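```bash
python3 -m jog '0 0 0 0.1 0;0 0 0 0.17 0;0 0 0 0.17 0;0 0 0 0.17 0;0 0 0 0.17 0;0 0 0 0.17 0;0 0 0 0.17 0;0 0 0 0.17 0;0 0 0 0.17 0;0 0 0 0.17 0;0 0 0 0.17 0;0 0 0 0.17 0;0 0 0 0.17 0;0 0 0 0.17 0;0 0 0 0.17 0;0 0 0 0.17 0'
python3 -m jog '0 0 0 0.17 0;0 0 0 0.17 0;0 0 0 0.17 0;0 0 0 0.17 0;0 0 0 0.17 0;0 0 0 0.17 0;0 0 0 0.17 0;0 0 0 0.17 0;0 0 0 0.17 0;0 0 0 0.17 0;0 0 0 0.17 0;0 0 0 0.17 0;0 0 0 0.17 0;0 0 0 0.17 0;0 0 0 0.07 0;0 0 0 0 0;0 0 0 0 0'
python3 - <<'E'
from h import *
s=manip.get_state();print(s["clock"],s["ee_pos"],s["joints"][0]-s["joints"][5],s["contact_force"],s["moment"],s["opening"]*.087)
i,p,d=shot("wrist","w8");rect("w8",(.5408,.1233),"r8")
E
```

```text
clock: 13.05
ee_pos: [0.5419, 0.1231, 0.1143]
ee_rot: [0.428, 0.563, -0.427, 0.564]
contact_force: [3.9, -1.4, -1.1]
opening: 0.529
clock: 15.18
ee_pos: [0.5417, 0.1238, 0.1143]
ee_rot: [-0.383, 0.594, 0.383, 0.595]
contact_force: [5.3, 0.2, -1.5]
opening: 0.531
15.175 [0.54173818 0.12378084 0.11425738] 2.7167286073451553 [ 5.32313224  0.18186822 -1.51473872] [0.5356339  0.08332526 0.06706351] 0.046173439510243455
```

View pics/r8.png

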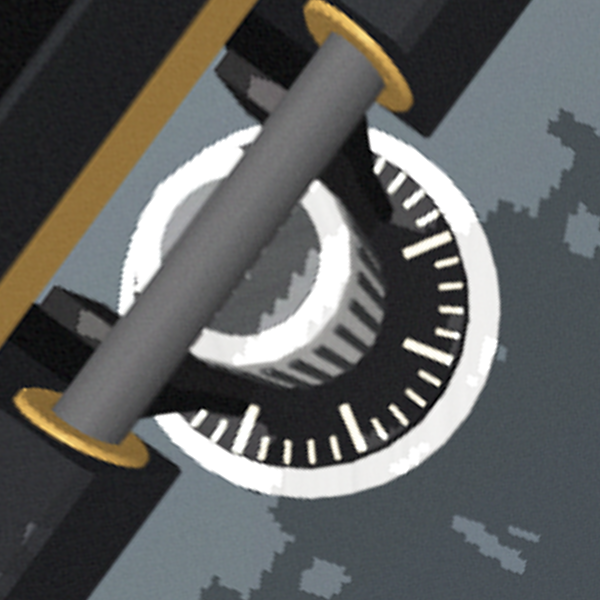

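```bash
python3 -m jog '0 0 0 0 0.08;0 0 0 0 0.08;0 0 0 0 0.08;0 0 0 0 0.08'
python3 -m jog '0 0 0 -0.1 0.08;0 0 0 -0.17 0.08;0 0 0 -0.17 0.08;0 0 0 -0.17 0.08;0 0 0 -0.17 0.08;0 0 0 -0.17 0.08;0 0 0 -0.17 0.08;0 0 0 -0.17 0.08;0 0 0 -0.17 0.08;0 0 0 -0.17 0.08;0 0 0 -0.17 0.08;0 0 0 -0.17 0.08;0 0 0 -0.17 0.08;0 0 0 -0.17 0.08;0 0 0 -0.17 0.08;0 0 0 -0.17 0.08;0 0 0 -0.17 0.08;0 0 0 -0.17 0.08;0 0 0 -0.15 0.08'
python3 -m jog '0 0 0 0 0;0 0 0 0 0;0 0 0 0 0;0 0 0 0 0;0 0 0 0 0;0 0 0 0 0' 50
python3 - <<'E'
from h import *
s=manip.get_state();print(s["clock"],s["ee_pos"],s["joints"][0]-s["joints"][5],s["contact_force"],s["moment"],s["opening"]*.087)
i,p,d=shot("wrist","w9");rect("w9",(.5408,.1233),"r9")
E
```

```text
clock: 15.72
ee_pos: [0.5404, 0.1234, 0.1141]
ee_rot: [-0.383, 0.594, 0.384, 0.594]
contact_force: [0.6, -0.5, 1.0]
opening: 0.878
clock: 18.1
ee_pos: [0.5406, 0.1234, 0.1141]
ee_rot: [-0.595, -0.382, 0.595, -0.382]
contact_force: [0.5, 0.5, 0.1]
opening: 0.922
clock: 18.85
ee_pos: [0.5416, 0.1231, 0.1142]
ee_rot: [0.594, 0.384, -0.593, 0.384]
contact_force: [2.6, -1.7, -1.5]
opening: 0.531
18.85 [0.54162877 0.12307117 0.11419666] -0.4230655263003687 [ 2.59516077 -1.67382865 -1.50515731] [-0.18253411 -0.32685199  0.0751053 ] 0.04623683408368311
```

View pics/r9.png

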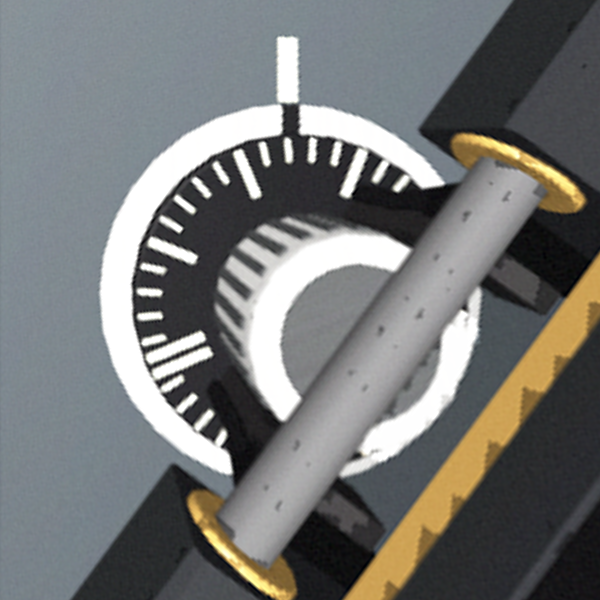

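```bash
python3 -m jog '0 0 0 0.1 0;0 0 0 0.17 0;0 0 0 0.17 0;0 0 0 0.17 0;0 0 0 0.17 0;0 0 0 0.17 0;0 0 0 0.17 0;0 0 0 0.17 0;0 0 0 0.17 0;0 0 0 0.17 0;0 0 0 0.02 0;0 0 0 0 0;0 0 0 0 0'
python3 - <<'E'
from h import *
s=manip.get_state();print(s["clock"],s["ee_pos"],s["joints"][0]-s["joints"][5],s["contact_force"],s["moment"],s["opening"]*.087)
i,p,d=shot("wrist","w10");rect("w10",(.5408,.1233),"r10")
E
```

```text
clock: 20.52
ee_pos: [0.5421, 0.1233, 0.1142]
ee_rot: [0.122, 0.696, -0.122, 0.697]
contact_force: [5.0, -1.1, -4.1]
opening: 0.527
20.525 [0.54205088 0.12333651 0.11422397] 1.224819032228033 [ 5.04217414 -1.08341202 -4.11426522] [-0.09067237 -0.90847091 -0.01674103] 0.04581143537116788
```

View pics/r10.png

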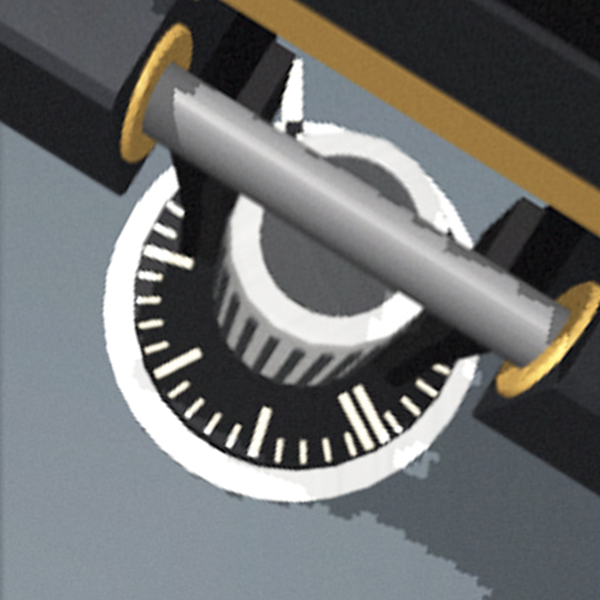

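```bash
python3 -m jog '0 0 0 -0.08 0;0 0 0 -0.17 0;0 0 0 -0.17 0;0 0 0 -0.17 0;0 0 0 -0.17 0;0 0 0 -0.17 0;0 0 0 -0.17 0;0 0 0 0 0;0 0 0 0 0'
python3 - <<'E'
from h import *
s=manip.get_state();print(s["clock"],s["ee_pos"],s["joints"][0]-s["joints"][5],s["contact_force"],s["moment"],s["opening"]*.087)
i,p,d=shot("wrist","w11");rect("w11",(.5408,.1233),"r11")
E
```

```text
clock: 21.7
ee_pos: [0.5418, 0.123, 0.1142]
ee_rot: [0.468, 0.53, -0.468, 0.531]
contact_force: [4.5, -1.7, -3.6]
opening: 0.531
21.7 [0.54176241 0.12304709 0.11420453] 0.12459060994926334 [ 4.48721228 -1.71782212 -3.63727823] [-0.35411793 -0.60436202 -0.06448456] 0.04621331356491535
```

View pics/r11.png

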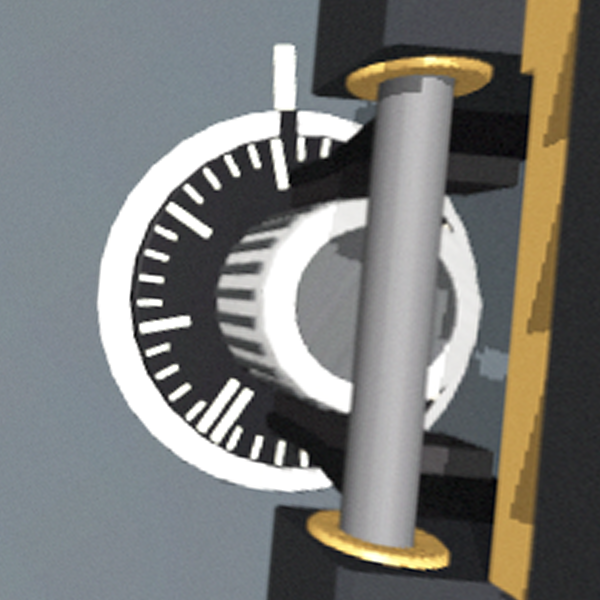

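Dial reads about 16. I'll release, lift and move over the T-handle.

```bash
python3 -m jog '0 0 0 0 0.087;0 0 0 0 0.087;0 0 0 0 0.087;0 0 0 0 0.087;0 0 0.045 0 0.087;0 0 0.045 0 0.087;0.0075 -0.037 0 0.166 0.087;0.0075 -0.037 0 0.166 0.087;0.0075 -0.037 0 0.166 0.087;0.0075 -0.037 0 0.166 0.087;0 0 0 0.166 0.087;0 0 0 0.166 0.087;0 0 0 0.166 0.087;0 0 0 0.166 0.087;0 0 0 0.166 0.087;0 0 0 0.166 0.087;0 0 0 0 0.087;0 0 0 0 0.087'
python3 - <<'E'
from h import *
s=manip.get_state();print(s["clock"],s["ee_pos"],s["joints"][0]-s["joints"][5],s["contact_force"],s["joints"])
i,p,d=shot("wrist","w12")
c=s["ee_pos"]; print([np.round(w2px(i,[.5723,-.0234,z]),1) for z in(.182,.164)])
E
```

```text
clock: 24.0
ee_pos: [0.5706, -0.0245, 0.2041]
ee_rot: [-0.075, 0.703, 0.076, 0.703]
contact_force: [-0.4, -0.6, 0.1]
opening: 0.999
24.0 [ 0.57062447 -0.02449906  0.20409932] 1.7846265827437804 [-0.35301317 -0.64388654  0.11492708] [-2.38520530e-01  4.30843973e-01  1.54589466e+00  4.19899276e-05
  1.16521343e+00 -2.02314711e+00]
[array([257. , 209.1]), array([256.9, 202.6])]
```

View pics/w12.png

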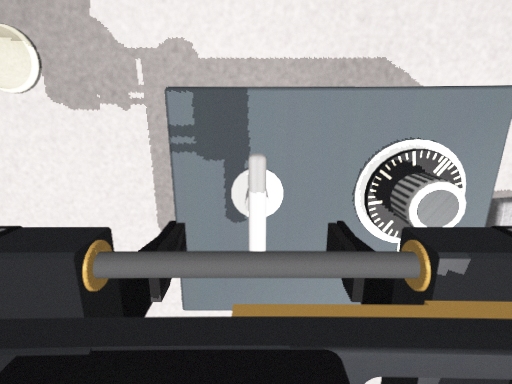

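```bash
python3 -m jog '0.0015 0.001 -0.04 0 0.087;0 0 -0.036 0 0.06;0 0 0 0 0.03;0 0 0 0 0;0 0 0 0 0;0 0 0 0 0;0 0 0 0 0;0 0 0 0 0' 60
python3 - <<'E'
from h import *
s=manip.get_state();print(s["clock"],s["ee_pos"],s["joints"][0]-s["joints"][5],s["contact_force"],s["moment"],s["opening"]*.087)
i,p,d=shot("wrist","w13");print([ (v,px2w(i,u,v,d=d[v,u])[2].round(3)) for u in (240,) for v in range(205,250,3)])
E
```

```text
clock: 25.05
ee_pos: [0.5725, -0.0236, 0.1285]
ee_rot: [-0.076, 0.703, 0.076, 0.703]
contact_force: [0.6, -0.1, -0.1]
opening: 0.285
25.05 [ 0.57245068 -0.02361071  0.12846249] 1.787014735682422 [ 0.5556181  -0.10684399 -0.05906862] [ 0.14382587 -0.11541434  0.00897347] 0.024791700982807616
[(205, np.float64(0.135)), (208, np.float64(0.134)), (211, np.float64(0.135)), (214, np.float64(0.135)), (217, np.float64(0.134)), (220, np.float64(0.135)), (223, np.float64(0.133)), (226, np.float64(0.135)), (229, np.float64(0.135)), (232, np.float64(0.158)), (235, np.float64(0.167)), (238, np.float64(0.167)), (241, np.float64(0.133)), (244, np.float64(0.133)), (247, np.float64(0.131))]
```

View pics/w13.png

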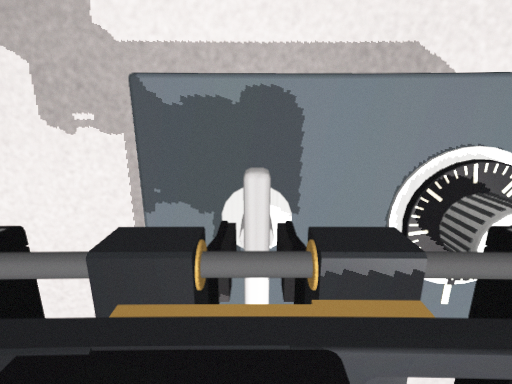

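```bash
python3 -m jog '0 0 0 0 0;0 0 0 0 0;0 0 0 0 0' 60
python3 -m jog '0 0 -0.002 0 0;0 0 -0.002 0 0;0 0 0 0 0'
python3 - <<'E'
from h import *
s=manip.get_state();print(s["clock"],s["ee_pos"],s["contact_force"],s["moment"],s["opening"]*.087)
E
```

```text
clock: 25.48
ee_pos: [0.5723, -0.0235, 0.1282]
ee_rot: [-0.076, 0.703, 0.076, 0.703]
contact_force: [-0.6, 0.7, 0.7]
opening: 0.16
clock: 25.85
ee_pos: [0.5723, -0.0235, 0.1253]
ee_rot: [-0.076, 0.703, 0.076, 0.703]
contact_force: [-2.0, -0.1, 9.4]
opening: 0.164
25.85 [ 0.57233484 -0.02350703  0.1253421 ] [-2.04842365 -0.14456053  9.40622792] [0.31598236 0.336882   0.00214507] 0.014249593864730122
```

```bash
python3 -m jog '0 0 -0.002 0 0;0 0 -0.002 0 0;0 0 0 0 0'
python3 -m jog '0 0 -0.002 0 0;0 0 -0.0015 0 0;0 0 0 0 0'
```

```text
clock: 26.22
ee_pos: [0.5722, -0.0235, 0.1217]
ee_rot: [-0.076, 0.703, 0.076, 0.703]
contact_force: [-3.5, 0.4, 10.9]
opening: 0.166
clock: 26.6
ee_pos: [0.5721, -0.0236, 0.1185]
ee_rot: [-0.076, 0.703, 0.076, 0.703]
contact_force: [-3.5, 0.1, 13.0]
opening: 0.164
```

```bash
python3 -m jog '0 0 -0.0015 0 0;0 0 -0.0005 0 0;0 0 0 0 0'
python3 -m jog '0 0 0 -0.06 0;0 0 0 -0.1 0;0 0 0 -0.1 0;0 0 0 0 0'
```

```text
clock: 26.98
ee_pos: [0.5721, -0.0236, 0.1167]
ee_rot: [-0.076, 0.703, 0.076, 0.703]
contact_force: [-4.1, 1.1, 13.3]
opening: 0.168
clock: 27.48
ee_pos: [0.5721, -0.0233, 0.1168]
ee_rot: [0.016, 0.707, -0.016, 0.707]
contact_force: [-4.8, 1.8, 13.7]
opening: 0.166
```

```bash
python3 -m jog '0 0 0 -0.13 0;0 0 0 -0.13 0;0 0 0 -0.13 0;0 0 0 -0.13 0;0 0 0 -0.13 0;0 0 0 -0.13 0;0 0 0 -0.13 0;0 0 0 -0.13 0;0 0 0 0 0'
python3 - <<'E'
from h import *
s=manip.get_state();print(s["clock"],s["ee_pos"],s["joints"][0]-s["joints"][5],s["contact_force"],s["moment"],s["opening"]*.087)
i,p,d=shot("wrist","w14")
E
```

```text
clock: 28.6
ee_pos: [0.5728, -0.0224, 0.1169]
ee_rot: [0.366, 0.605, -0.364, 0.606]
contact_force: [-3.3, 5.5, 12.9]
opening: 0.167
28.6 [ 0.57276316 -0.02237205  0.11691702] 0.48737653922813173 [-3.2892131   5.47700808 12.93367055] [ 0.66651064  0.45894369 -0.07511063] 0.014504878489381291
```

View pics/w14.png

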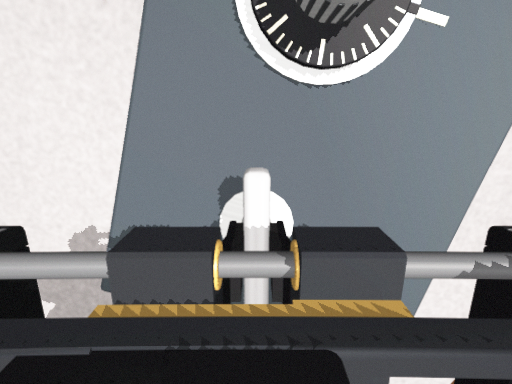

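The bar turns with the gripper and has gone 1.30 rad so far. Now to finish the quarter turn.

```bash
python3 -m jog '0 0 0 -0.1 0;0 0 0 -0.08 0;0 0 0 -0.03 0;0 0 0 0 0'
python3 - <<'E'
from h import *
s=manip.get_state();print(s["clock"],s["ee_pos"],s["joints"][0]-s["joints"][5],s["contact_force"],s["moment"],s["opening"]*.087)
E
```

```text
clock: 29.15
ee_pos: [0.573, -0.0223, 0.117]
ee_rot: [0.426, 0.564, -0.425, 0.565]
contact_force: [-2.3, 4.4, 13.4]
opening: 0.166
29.15 [ 0.57295226 -0.02233997  0.11697107] 0.28094026696521646 [-2.29141026  4.38125422 13.35423965] [0.77272906 0.37895773 0.64870436] 0.014433536778231755
```

```bash
python3 -m jog '0 0 0.004 0 0;0 0 0.004 0 0;0 0 0.001 0 0.087;0 0 0.003 0 0.087;0 0 0.02 0 0.087;0 0 0.06 0 0.087;0 0 0.06 0 0.087;0 0 0.06 0 0.087;-0.02 0 0.05 0 0.087;0 0 0 0 0.087'
python3 - <<'E'
from h import *
s=manip.get_state();print(s["clock"],s["ee_pos"],s["joints"][0]-s["joints"][5],s["contact_force"],s["joints"])
shot("side","s15");shot("top","t15");i,p,d=shot("wrist","w15")
crop("s15",150,80,350,290,2.8,"s15c")
E
```

```text
clock: 30.4
ee_pos: [0.5534, -0.0245, 0.3811]
ee_rot: [0.427, 0.561, -0.425, 0.567]
contact_force: [-0.6, -0.8, 0.1]
opening: 0.964
30.4 [ 0.55342973 -0.02449529  0.38113788] 0.2763162939381367 [-0.63556068 -0.82203888  0.09484838] [-2.45491671e-01  2.56128764e-01  1.32215970e+00 -7.51201434e-04
  1.55462432e+00 -5.21807965e-01]
```

View pics/s15c.png

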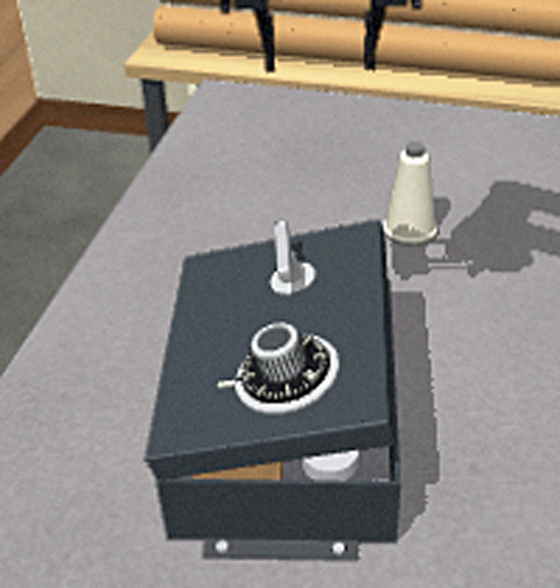

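View pics/w15.png

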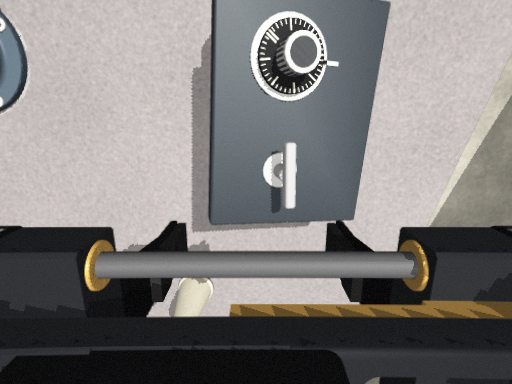

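```bash
python3 -m jog '-0.048 0.0143 0 0.167 0;-0.048 0.0143 0 0.167 0;-0.048 0.0143 0 0.167 0;0 0 0 0.167 0;0 0 0 0.167 0;0 0 0 0.167 0;0 0 0 0.167 0;0 0 0 0.167 0;0 0 0 0.167 0;0 0 0 0 0;0 0 0 0 0;0 0 0 0 0' 20
python3 - <<'E'
from h import *
s=manip.get_state();print(s["clock"],s["ee_pos"],s["joints"][0]-s["joints"][5],s["contact_force"],s["joints"])
i,p,d=shot("side","s16");i2,p2,d2=shot("top","t16")
crop("s16",150,80,350,290,2.8,"s16c");crop("t16",140,110,340,280,4,"t16c")
C=np.array([.5761,.0542]);u=np.array([.9777,.2101]);v=np.array([-.2101,.9777])
# lid plane from top depth
pts=[]
for a in range(130,262):
  for b in range(150,310):
    if d2[a,b]>0:
      P=px2w(i2,b,a,d=d2[a,b]);q=P[:2]-C
      pts.append((q@u,q@v,P[2]))
pts=np.array(pts);m=(abs(pts[:,1])<.03)&(abs(pts[:,0])<.1)&(pts[:,2]>.12)
x,z=pts[m,0],pts[m,2];k=np.polyfit(x,z,1);print(k,np.arctan(-k[0]),m.sum())
E
```

```text
clock: 32.05
ee_pos: [0.4082, 0.0193, 0.3761]
ee_rot: [-0.073, 0.704, 0.073, 0.703]
contact_force: [-0.3, 0.5, -0.5]
opening: 0.008
32.05 [0.40815922 0.01930126 0.37614022] 1.7786611733281872 [-0.26815549  0.48464601 -0.47959322] [-2.27818541e-01  1.84691995e-02  1.62201509e+00 -3.91999326e-05
  1.50229683e+00 -2.00647971e+00]
[-0.31513727  0.16799195] 0.30528569589102916 1740
```

View pics/s16c.png

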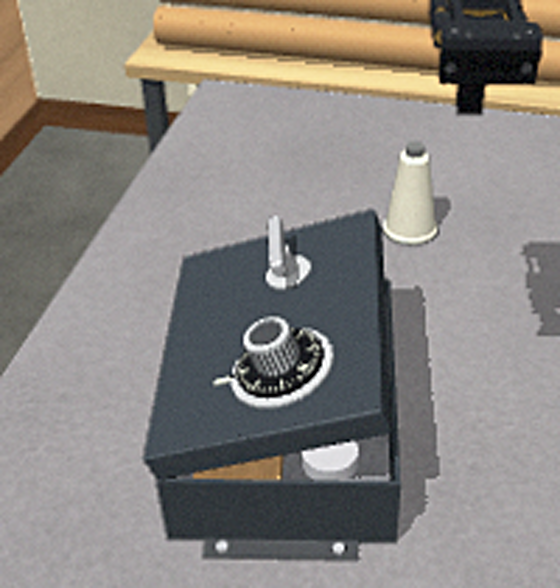

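View pics/t16c.png

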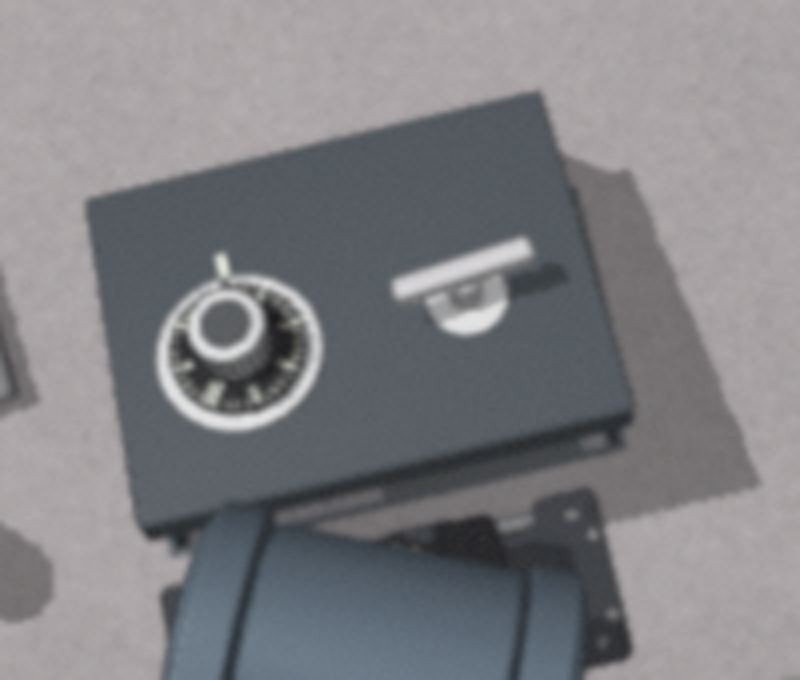

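```bash
python3 -m jog '0 0 -0.054 0 0;0 0 -0.054 0 0;0 0 -0.054 0 0;0 0 -0.054 0 0;0 0 -0.054 0 0;0 0 0 0 0;0 0 0 0 0' 20
python3 - <<'E'
from h import *
s=manip.get_state();print(s["clock"],s["ee_pos"],s["joints"][0]-s["joints"][5],s["contact_force"],s["joints"])
i,p,d=shot("side","s17");crop("s17",150,80,350,290,2.8,"s17c")
C=np.array([.5761,.0542]);u=np.array([.9777,.2101]);q=s["ee_pos"][:2]-C;print(q@u,q@np.array([-.2101,.9777]))
for t in np.arange(.3,1.46,.1): print(t.round(2),np.round(.12-.24*np.cos(t)-.0095,4),np.round(.034+.24*np.sin(t),4))
E
```

```text
clock: 33.02
ee_pos: [0.4097, 0.019, 0.1079]
ee_rot: [-0.074, 0.702, 0.074, 0.704]
contact_force: [0.5, -0.2, -0.3]
opening: 0.004
33.025 [0.40969896 0.01901284 0.10791908] 1.7798687167048564 [ 0.54847568 -0.17064738 -0.32256711] [-2.27660258e-01  3.78666898e-01  2.03173740e+00 -4.00290887e-05
  7.28759300e-01 -2.00752897e+00]
-0.17008311703373108 0.0005583711441157213
0.3 -0.1188 0.1049
0.4 -0.1106 0.1275
0.5 -0.1001 0.1491
0.6 -0.0876 0.1695
0.7 -0.0731 0.1886
0.8 -0.0567 0.2062
0.9 -0.0387 0.222
1.0 -0.0192 0.236
1.1 0.0016 0.2479
1.2 0.0235 0.2577
1.3 0.0463 0.2653
1.4 0.0697 0.2705
```

View pics/s17c.png

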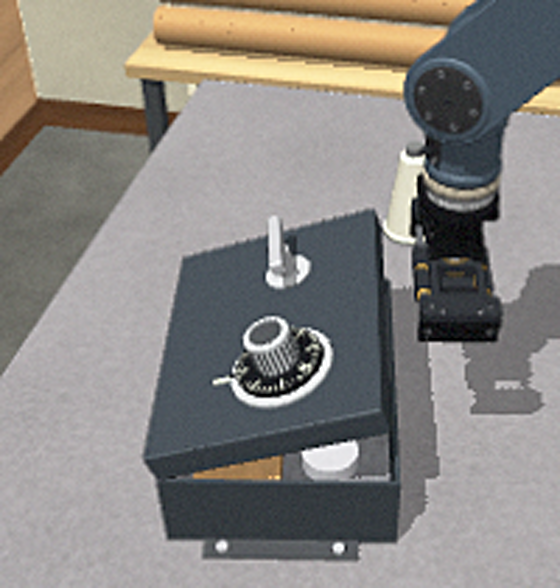

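```bash
python3 -m jog '0.0165 0.0035 0 0 0;0.0165 0.0035 0 0 0;0.0137 0.003 0 0 0;0 0 0 0 0' 20
python3 -m jog '0.004 0.001 0 0 0;0.004 0.001 0.005 0 0;0 0 0 0 0'
```

```text
clock: 33.58
ee_pos: [0.4572, 0.0291, 0.1082]
ee_rot: [-0.075, 0.702, 0.074, 0.705]
contact_force: [-0.3, -0.8, 0.8]
opening: 0.002
clock: 33.95
ee_pos: [0.4608, 0.0313, 0.1118]
ee_rot: [-0.074, 0.705, 0.074, 0.702]
contact_force: [-5.1, -2.0, 3.2]
opening: 0.001
```

```bash
python3 -m jog '0.0045 0.001 0.009 0 0;0.0045 0.001 0.009 0 0;0.0045 0.001 0.009 0 0;0.0045 0.001 0.009 0 0;0 0 0 0 0' 20
python3 - <<'E'
from h import *
s=manip.get_state();print(s["clock"],s["ee_pos"],s["contact_force"])
i,p,d=shot("side","s18");crop("s18",150,80,350,290,2.8,"s18c")
E
```

```text
clock: 34.58
ee_pos: [0.4762, 0.0349, 0.148]
ee_rot: [-0.074, 0.707, 0.074, 0.7]
contact_force: [-10.9, -3.4, 8.3]
opening: 0.004
34.575 [0.4761501  0.03494421 0.14798515] [-10.93024324  -3.42944704   8.29378666]
```

View pics/s18c.png

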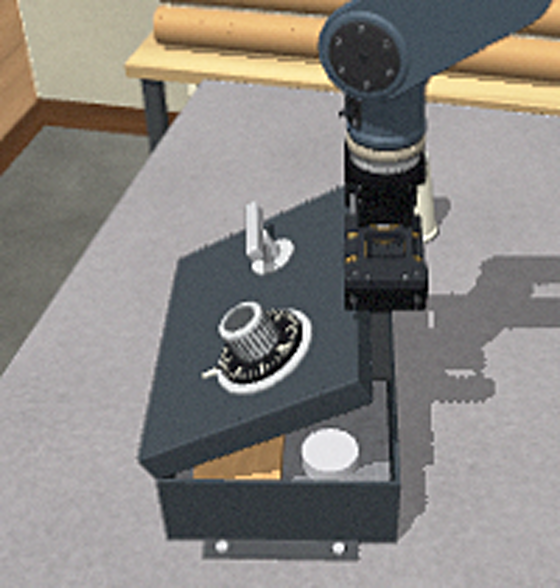

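```bash
python3 -m jog '0.0055 0.0012 0.008 0 0;0.0055 0.0012 0.008 0 0;0.0055 0.0012 0.008 0 0;0.0055 0.0012 0.008 0 0;0.0055 0.0012 0.008 0 0;0.0067 0.0014 0.0067 0 0;0.0067 0.0014 0.0067 0 0;0.0067 0.0014 0.0067 0 0;0.0067 0.0014 0.0067 0 0;0.0067 0.0014 0.0067 0 0;0 0 0 0 0' 20
python3 - <<'E'
from h import *
s=manip.get_state();print(s["clock"],s["ee_pos"],s["contact_force"],s["joints"])
q=s["ee_pos"][:2]-np.array([.5761,.0542]);x=q@np.array([.9777,.2101]);print(x,np.arccos((.12-x-.0095)/.24))
i,p,d=shot("side","s19");crop("s19",150,80,350,290,2.8,"s19c")
E
```

```text
clock: 36.0
ee_pos: [0.5417, 0.0485, 0.2223]
ee_rot: [-0.074, 0.703, 0.074, 0.703]
contact_force: [-3.1, -0.5, 2.7]
opening: 0.003
36.0 [0.54165581 0.04848037 0.22227117] [-3.09827833 -0.49488367  2.68975399] [-1.16354718e-01  3.72104061e-01  1.58986803e+00  1.08737289e-04
  1.17969505e+00 -1.89649447e+00]
-0.034877777093680534 0.9200998184683715
```

View pics/s19c.png

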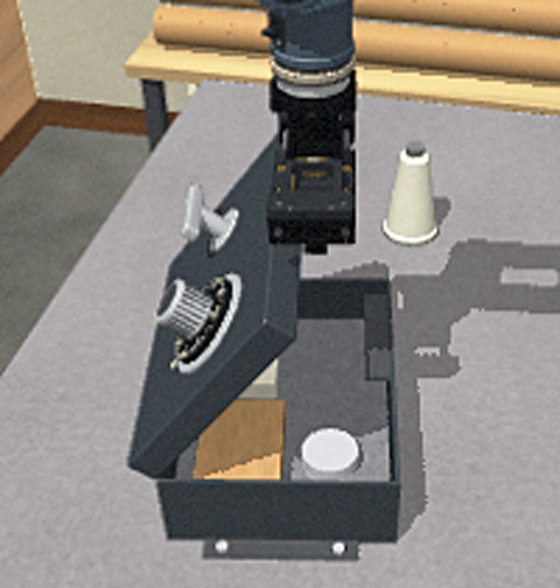

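```bash
python3 -m jog '0.0081 0.0018 0.0051 0 0;0.0081 0.0018 0.0051 0 0;0.0081 0.0018 0.0051 0 0;0.0081 0.0018 0.0051 0 0;0.0081 0.0018 0.0051 0 0;0.0081 0.0018 0.0051 0 0;0.0081 0.0018 0.0051 0 0;0.0071 0.0015 0.002 0 0;0.0071 0.0015 0.002 0 0;0.0071 0.0015 0.002 0 0;0.006 0.0013 0.002 0 0;0.005 0.0011 0.002 0 0;0.005 0.0011 0.002 0 0;0.005 0.0011 0.001 0 0;0.004 0.0008 0.001 0 0;0 0 0 0 0;0 0 0 0 0;0 0 0 0 0' 20
python3 - <<'E'
from h import *
s=manip.get_state();print(s["clock"],s["ee_pos"],s["contact_force"],s["joints"])
q=s["ee_pos"][:2]-np.array([.5761,.0542]);x=q@np.array([.9777,.2101]);print(x,np.arccos((.12-x-.0095)/.24))
i,p,d=shot("side","s20");crop("s20",150,60,350,270,2.8,"s20c")
E
```

```text
clock: 38.3
ee_pos: [0.6454, 0.0708, 0.2712]
ee_rot: [-0.074, 0.703, 0.074, 0.704]
contact_force: [0.4, -0.1, 0.1]
opening: 0.0
38.3 [0.64540933 0.07076795 0.27124176] [ 0.39973008 -0.07989893  0.05356068] [-6.26217490e-02  4.82210578e-01  1.25946961e+00  5.73517774e-05
  1.39862097e+00 -1.84254622e+00]
0.07124465752943199 1.406494168727628
```

View pics/s20c.png

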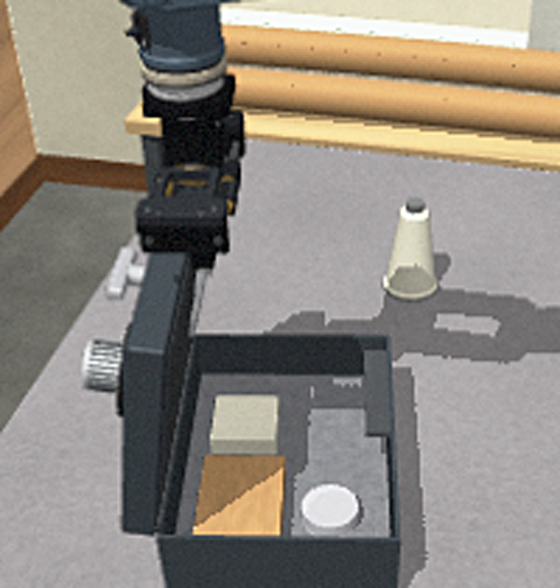

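```bash
python3 -m jog '-0.02 -0.0043 0 0 0;-0.04 -0.0085 0 0 0;-0.04 -0.0085 0 0 0;-0.04 -0.0085 0 0 0;-0.03 -0.006 0.02 0 0;0 0 0 0 0;0 0 0 0 0;0 0 0 0 0' 20
python3 - <<'E'
from h import *
s=manip.get_state();print(s["clock"],s["ee_pos"],s["contact_force"])
i,p,d=shot("side","s21");crop("s21",150,60,350,270,2.8,"s21c");i2,p2,d2=shot("top","t21")
C=np.array([.5761,.0542]);u=np.array([.9777,.2101]);v=np.array([-.2101,.9777])
R=[]
for a in range(0,384):
  for b in range(0,512):
    if d[a,b]>0:
      P=px2w(i,b,a,d=d[a,b]);q=P[:2]-C;R.append((q@u,q@v,P[2]))
R=np.array(R);m=(abs(R[:,1]-.16)<.006)&(R[:,2]>.11)&(R[:,0]>.0)&(R[:,0]<.25)
e=R[m];print(len(e),e.min(0),e.max(0))
for z in np.arange(.11,.35,.02):
  k=e[abs(e[:,2]-z)<.01]
  if len(k): print(z.round(2),np.percentile(k[:,0],[5,95]).round(4),len(k))
P=lambda u,v,z:px2w(i2,u,v,z=z).round(4)
print("cone",P(384,215,.14),"jar",P(120.5,249,.085),"weight",P(129,193,.028))
E
```

```text
clock: 39.35
ee_pos: [0.4758, 0.0351, 0.2903]
ee_rot: [-0.074, 0.703, 0.074, 0.703]
contact_force: [-0.2, -0.2, 0.0]
opening: 0.005
39.35 [0.47582702 0.03505527 0.29032631] [-0.22916195 -0.15529471  0.01320534]
922 [0.08601655 0.15413187 0.11024085] [0.1528932  0.16342452 0.33735912]
0.11 [0.121  0.1521] 35
0.13 [0.1185 0.1486] 60
0.15 [0.1152 0.1471] 70
0.17 [0.111  0.1433] 73
0.19 [0.1085 0.1402] 69
0.21 [0.1055 0.138 ] 83
0.23 [0.1018 0.1344] 80
0.25 [0.099 0.129] 81
0.27 [0.0957 0.1262] 88
0.29 [0.0924 0.1234] 88
0.31 [0.0897 0.1206] 97
0.33 [0.088  0.1186] 98
cone [ 0.5005 -0.357   0.14  ] jar [0.4274 0.3593 0.085 ] weight [0.5892 0.352  0.028 ]
```

View pics/s21c.png

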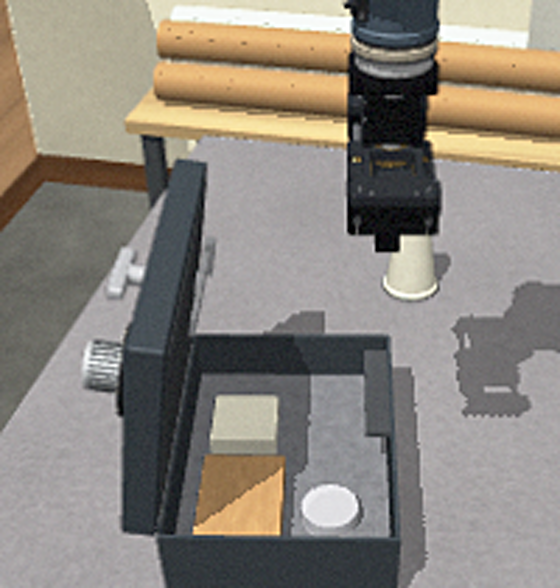

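View pics/t21.png

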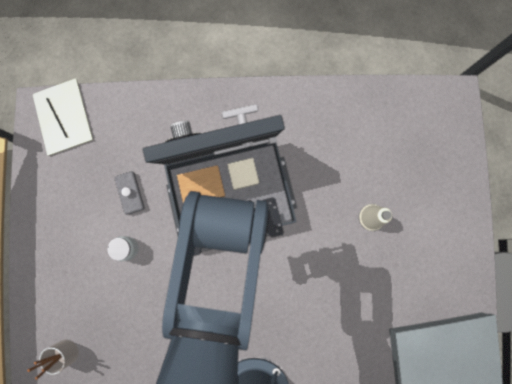

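The lid stands at about 1.42 rad with the arm clear, and the bystanders are at the same pixels as at the start. I'll wait briefly, confirm the lid is at rest and hand in.

```bash
python3 -m jog '0 0 0 0 0;0 0 0 0 0;0 0 0 0 0;0 0 0 0 0'
python3 - <<'E'
from h import *
a=load("s21")[1].astype(int);i,p,d=shot("side","s22")
print("diff",(abs(p.astype(int)-a).max(2)>40).sum());print(manip.get_state()["contact_force"])
print(manip.job_done())
E
```

```text
clock: 39.95
ee_pos: [0.475, 0.035, 0.2909]
ee_rot: [-0.074, 0.703, 0.074, 0.703]
contact_force: [-0.4, -0.2, -0.6]
opening: -0.001
diff 430
[-0.76750629 -0.57857912  0.21012396]
the job is handed in; nothing more can be done
None
```

The chest is open and I handed the job in at about 40 s of the 72 s allowed; the hand-in reports no verdict.

- **Dial:** I turned it clockwise to 20, anticlockwise past 23 once and stopped on it the second time, then clockwise to 16. I read about 20.1, 23.0 and 16.1 from the wrist camera, within the one mark allowed.
- **T-handle:** It went in the full 11 mm at about 13 N and turned a quarter clockwise to its stop. I took the click from the lid rising by itself and from the bar lying crosswise in the images, not from a reading of the handle joint.
- **Lid:** I pushed it up by its front edge with the closed fingers. It stood by itself at about 1.42 rad after the arm backed off.

**Last checks:** the contact force was about zero. By eye, the cone, jar and weight were at the same pixels as at the start.

**What went wrong or disagreed:**
- **Fingertip position:** The real fingertips sit about 39 mm short of the reported TCP. My first grip closed in the air above the knob and moved nothing; I measured the offset from the depth images and allowed for it afterwards.
- **At-rest check:** I compared two side pictures taken about 0.6 s apart, and 430 pixels differed. I did not look into where, so that check is inconclusive. I handed in on the measured lid angle and the zero contact force.

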